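# Hold the hardness probe square on the marked spot

## Task

Take a hardness reading on the aluminium disc, which is chucked on the tilted table: if the magnifier's lens is over the disc, first swing it aside until it is clear of the disc. Then lift the probe out of its holder and hold its sprung foot on the middle of the dark marked spot, with the probe square to the disc's tilted face and pressed gently until the foot is about half-way in. Finish while still holding it like that, steady; do not shift the table or disc, do not let the probe hit the magnifier, and leave the other things where they are.

Things in the scene. Friction and masses are not known exactly. Their poses are not given: they have to be found in the camera images.
- spot (a point): centre of the dark round marked spot (18 mm across, with a fine scribed ring and cross) on the upper face of the aluminium disc, 42 mm from the disc's centre, midway between two rim jaws; its z axis stands square out of the disc's face, which leans towards the robot by 0.15 to 0.45 rad
- disc_centre (a point): middle of the rigid disc's upper face, 97 to 102 mm above the work surface; z axis square out of the face. The disc is 152 mm across, 15 mm thick, held by three small jaws that stand 5 mm above its face and reach 88 mm from its centre; tilt and turn are locked by friction (4 and 2 N m)
- swing_arm (a joint): angle of the magnifier's swing arm about its upright post, rad: 0 = against its stop in front, lens over the disc; grows as the arm swings away from the robot (anticlockwise seen from above), stop at 1.45; light friction (0.06 N m), stays where it is left
- lens (a point): centre of the magnifier's lens, 202 mm above the work surface, 170 mm from the post's axis; the frame is 72 mm across and 13 mm thick
- lens_knob (a point): middle of the upright black knob (12 mm across, 22 mm tall, its centre 223 mm above the work surface) on the swing arm, 112 mm from the post's axis and 58 mm from the lens's centre, on the line between them; the arm is a 9 mm bar at 202 mm height
- magnifier: foot of the bench magnifier (92 mm across, heavy, does not move), its origin on the work surface on the axis of the upright post, about which the swing arm turns; the post and hinge reach 222 mm height
- probe: probe, pen-like, 123 mm long, 0.1 to 0.15 kg, upright in its holder; origin at the end of its foot when fully out, z along it from foot to top; above the origin: foot 8 mm across, barrel 18 mm across from 12 to 58 mm, collar 28 mm across to 64 mm that rests on the holder, black square handle 18 x 18 mm, flats facing its own x and y, to 114 mm, end button to 123 mm
- probe_grip (a point): point on the probe's axis at the middle of the handle's gripping length, 92 mm from the foot's end; axes as the probe's
- tip (a point): end of the sprung foot; moves with the foot; axes as the probe's
- probe_foot (a joint): how far the sprung foot is pushed into the probe, m: 0 = fully out, 0.008 = fully in (hard stop); the spring gives 1 N at once and 0.4 N more for each mm, so half-way in is about 2.6 N
- holder: probe holder, fixed: 80 x 80 x 6 mm foot and 50 x 50 mm block up to 66 mm height with a 24 mm upright bore in which the probe's barrel hangs by its collar (58 mm deep in it); origin on the work surface under the bore
- bush: bystander: turned aluminium bush with a flange, 46 mm across, 34 mm tall; origin under its centre
- v_block: bystander: steel V-block 33 x 40 x 34 mm; origin under its centre
- block_gauge: bystander: upright steel gauge block 35 x 9 x 30 mm; origin under its centre
- key: bystander: hex key 33 x 82 x 5 mm lying flat; origin under its centre
- table: the tilting rotary table that carries the disc: grey base 176 x 158 x 14 mm fixed to the surface, origin on the work surface under its middle; its tilt axis runs along its y, 55 mm above the surface

How it is judged:
By the outcome, as a careful person would: the job done as asked, in the order asked, and still so for the second after the job is handed in, while the arm keeps its last pose, push and grip.
It also fails if it takes over 56 s, if anything falls off the work surface, if the arm or the gripper's body presses on something with over 40 N, if the wrist force passes 120 N, or if a joint passes its speed limit or range.

## Robot

A 6-joint arm with a two-finger parallel gripper is mounted at the origin on a cart in front of the work surface, level with it; the furniture and walls round the work are solid. World frame = base frame: x ahead of the robot, y to its left, z up, the work surface at z = 0. Lengths are in m, angles in rad, forces in N, time in s.
With the tool pointing down it reaches from about 0.2 to 0.875 m from the base axis. Payload 3.4 kg.
Tool frame: the origin (TCP) lies between the finger pads; the fingertips stand 25 mm ahead of it and the grasp point (between the pads) lies 6 mm ahead of it (r.nose_length is the z of the fingertips in the tool frame, in m); z points along the fingers, x is the direction in which the jaws open and shut, and the axes are right-handed (so a half turn about z gives the same grasp; the last joint's range is limited). The gripper opens to 94 mm and grips with 3 to 60 N. Pads are 16 mm wide; open, the fingers measure 119 mm over their backs; the gripper's body (75 mm by 177 mm) begins 78 mm behind the grasp point.
Start: joints at [-1.333, 0.276, 1.505, -0, 1.361, -0.121], TCP at [0.202, -0.538, 0.23] pointing down, gripper open.
Joint ranges: [-2.89, 2.89], [-0.75, 2.08], [0.22, 2.7], [-1.18, 4.32], [0.11, 2.71], [-2.7, 2.7]. Speed limits (rad/s): [2.57, 2.57, 3.14, 3.14, 3.14, 3.14].

## Interface

Orientations are given as a unit quaternion [w, x, y, z].
In Python, from plant import r, gripper_to, inverse_kinematics, vision, models, telemetry gives the robot as it stands. Calls block until the motion is done:
- r.move_to(position, orientation): joint-space move of the TCP to a pose.
- r.move_l(position, rot=None, vel=0.15, guard=None): straight line of the TCP; rot=None keeps the orientation; vel is the mean speed in m/s. With guard (N) it stops when the force on the tool has changed by that much, and returns True; else False.
- r.movej(angles): joint-space move.
- gripper_to(opening, f_grip=None): finger opening in m; f_grip is the grip in N (None keeps the last); returns when the fingers have stopped.
- r.hold(seconds).
- inverse_kinematics(position, orientation): joint angles nearest the present ones, or None.
- vision.snapshot(name): name is "scene" or "top" or "wrist"; returns the picture (480x640x3 uint8, red, green, blue); there is no depth.
- vision.get_calibration(name): a dict with "fx", "fy", "cx", "cy" (pixels), "position" and "orientation" of the camera in the world. Camera axes: x right, y down, z forward; pixel columns grow to the right and rows downward; lengths in m; the calibration is good to about 2 mm. A picture is of the moment at which its call begins: read the wrist's pose just before it. get_calibration takes no time and is no camera call; for the wrist camera it gives the pose at the moment of the call.
A pose or a line that the arm cannot do raises r.PlanningError and nothing moves.
- r.sign_off(): hands the job in, once; it reports no verdict.
Trained networks look in the newest picture that a camera, given by its name, has taken for a name from the list of things; names that differ only in an ending like _2 or _b are one class to them, and where a whole thing is asked for, a point or a joint stands for the part that bears it (a point fixed in the world has none). Each returns a list of dicts, best first, with "score" (0 to 1); they miss things now and then, are a little off and sometimes report something else, mostly with a low value. They report only what shows in the picture. A call takes as long as a camera call.
- models.boxes_of(thing, camera): "at" ([x, y, z] in m, in world coordinates, good to about 4 mm: the middle of the surface that is visible of it).
- models.regions_of(thing, camera): "pixels" (480x640 bool, what is visible of it).
- models.mark_of(thing, camera): "at" ([x, y, z] in m, in world coordinates, good to about 4 mm: a listed point, or the origin of a listed thing).
Readings, each from a call of its own:
- telemetry.current_t(): time.
- telemetry.current_joints(): joint angles.
- telemetry.current_dq(): joint speeds.
- telemetry.current_joint_efforts(): joint torques, N m.
- telemetry.current_ee_pos(): TCP position.
- telemetry.current_tool_rot(): TCP orientation.
- telemetry.current_wrist_force(): force on the tool from outside, world axes, zero at the start.
- telemetry.current_torque(): the same for the moment, N m.
- telemetry.current_opening(): finger opening in m.
Only numpy, scipy, OpenCV 4.12 (cv2) and the standard library are available. Lean on these libraries where they do the work, as an engineer would, in place of code of your own. Each camera call takes 0.05 s, during which the arm holds its last target.

## Working session

There is one attempt and no reset: what is moved stays moved. The work goes in short steps, each a Python script; the robot and the scene stay as the last script left them, time stands still between calls to the robot, and variables do not carry over. Pictures are saved under pics/ and viewed, and the job is handed in when it is done.

```bash
ls; mkdir -p pics; cat > h.py <<'E'
import numpy as np, cv2
from plant import r, gripper_to, inverse_kinematics, vision, models, telemetry
from scipy.spatial.transform import Rotation as R
def snap(c,n):
    im=vision.snapshot(c); cv2.imwrite(f'pics/{n}.png',im[:,:,::-1]); return im
def Rq(q): return R.from_quat([q[1],q[2],q[3],q[0]])
def qR(M):
    q=R.from_matrix(M).as_quat(); return np.array([q[3],q[0],q[1],q[2]])
def proj(cal,P):
    c=Rq(cal['orientation']).as_matrix().T@(np.array(P)-cal['position']); return np.array([cal['fx']*c[0]/c[2]+cal['cx'],cal['fy']*c[1]/c[2]+cal['cy']])
def ray(cal,uv):
    d=Rq(cal['orientation']).as_matrix()@np.array([(uv[0]-cal['cx'])/cal['fx'],(uv[1]-cal['cy'])/cal['fy'],1]); return np.array(cal['position']),d/np.linalg.norm(d)
E
python3 - <<'E'
from h import *
for c in ['scene','top']:
    snap(c,c+'0'); cal=vision.get_calibration(c); print(c,cal)
    for t in ['spot','disc_centre','lens','lens_knob','magnifier','probe','probe_grip','holder','table','swing_arm']:
        m=models.mark_of(t,c) if t!='swing_arm' else []
        print(t,[(np.round(x['at'],3).tolist(),round(x['score'],2),proj(cal,x['at']).round().tolist()) for x in m[:2]])
print(telemetry.current_t())
E
```

```text
pics
scene {'fx': 538.6218152916447, 'fy': 538.6218152916447, 'cx': 314.6030221213688, 'cy': 233.78931390500986, 'position': array([-0.30280733, -0.52756219,  0.59527869]), 'orientation': array([-0.4693737 ,  0.73257627, -0.41060956,  0.27280052])}
spot [([0.468, -0.01, 0.091], 0.48, [286.0, 274.0])]
disc_centre [([0.508, -0.011, 0.099], 0.77, [298.0, 262.0]), ([0.521, 0.084, 0.224], 0.5, [262.0, 193.0])]
lens [([0.548, 0.031, 0.203], 0.84, [291.0, 204.0])]
lens_knob [([0.518, 0.083, 0.222], 0.88, [261.0, 195.0])]
magnifier [([0.47, 0.183, -0.003], 0.81, [214.0, 289.0])]
probe []
probe_grip [([0.495, -0.31, 0.1], 0.75, [440.0, 308.0]), ([0.549, 0.03, 0.201], 0.22, [292.0, 205.0])]
holder [([0.493, -0.308, -0.003], 0.59, [432.0, 356.0]), ([0.509, -0.01, 0.097], 0.47, [298.0, 263.0])]
table [([0.517, -0.015, -0.0], 0.66, [302.0, 304.0])]
swing_arm []
top {'fx': 444.42518097350586, 'fy': 444.42518097350586, 'cx': 321.3982731978339, 'cy': 232.3308983149013, 'position': array([ 0.46193568, -0.0479599 ,  0.99590123]), 'orientation': array([-0.04252103,  0.71560366, -0.69668661,  0.02703942])}
spot [([0.492, -0.311, 0.008], 0.57, [450.0, 266.0]), ([0.468, -0.01, 0.086], 0.5, [312.0, 273.0])]
disc_centre [([0.543, 0.03, 0.2], 0.69, [289.0, 230.0]), ([0.507, -0.016, 0.098], 0.6, [315.0, 254.0])]
lens [([0.542, 0.027, 0.201], 0.95, [290.0, 231.0]), ([0.639, -0.298, -0.004], 0.22, [443.0, 201.0])]
lens_knob [([0.517, 0.078, 0.225], 0.83, [259.0, 243.0]), ([0.646, 0.219, -0.001], 0.18, [216.0, 192.0])]
magnifier [([0.472, 0.184, 0.0], 0.59, [227.0, 269.0])]
probe [([0.491, -0.311, 0.008], 0.7, [450.0, 266.0])]
probe_grip [([0.495, -0.312, 0.098], 0.57, [463.0, 263.0])]
holder [([0.494, -0.308, -0.004], 0.91, [447.0, 265.0])]
table [([0.517, -0.016, 0.002], 0.81, [317.0, 251.0])]
swing_arm []
1.0
```

View pics/scene0.png

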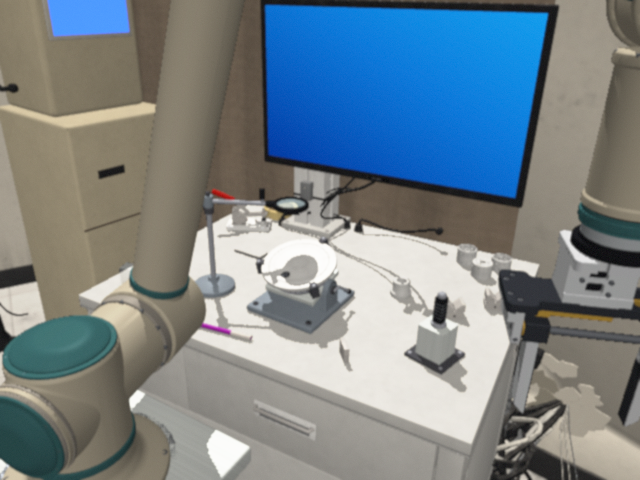

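View pics/top0.png

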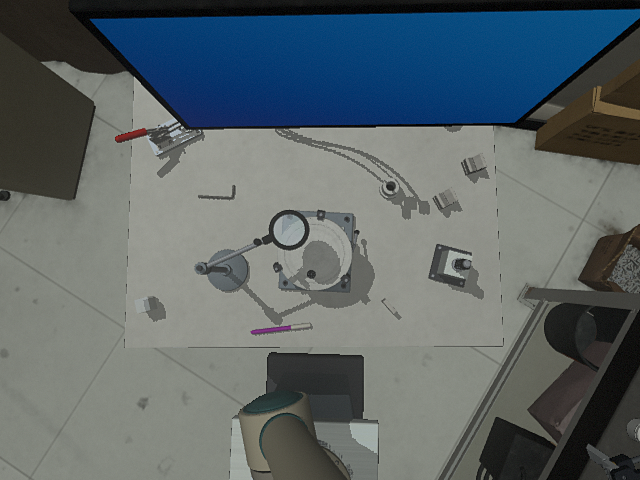

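The lens (290,231 in the top view) partly covers the disc's upper left. The knob is at about (259,243), the spot at about (312,273) and the probe at (463,263). First I'll swing the arm aside with the knob held loosely between the jaws.

```bash
cat >> h.py <<'E'
def down(xa):  # tool pointing down with jaw axis along angle xa
    x=np.array([np.cos(xa),np.sin(xa),0]);z=np.array([0,0,-1.]);return np.column_stack([x,np.cross(z,x),z])
E
python3 - <<'E'
from h import *
P=np.array([.471,.1835]); K=np.array([.5178,.0808]); L=np.array([.545,.029])
a0=np.arctan2(*(L-P)[::-1]); print(a0,np.arctan2(*(K-P)[::-1]),np.linalg.norm(L-P),np.linalg.norm(K-P))
best=None
for off in (0,np.pi):
    js=[inverse_kinematics([*(P+.112*np.array([np.cos(a0+d),np.sin(a0+d)])),.24],qR(down(a0+d+np.pi/2+off))) for d in (0,.95)]
    print(off,[None if j is None else np.round(j,2) for j in js])
E
```

```text
-1.1241183680685605 -1.1432155451102695 0.17130747210790312 0.11286066631027838
0 [array([ 0.03,  0.2 ,  1.59, -0.  ,  1.36, -0.42]), array([ 0.16,  0.31,  1.42, -0.  ,  1.4 , -1.24])]
3.141592653589793 [None, array([ 0.16,  0.31,  1.42, -0.  ,  1.4 ,  1.9 ])]
```

```bash
python3 - <<'E'
from h import *
P=np.array([.471,.1835]); a0=-1.134
pos=lambda a,z:[*(P+.112*np.array([np.cos(a),np.sin(a)])),z]
r.move_to(pos(a0,.33),qR(down(a0+np.pi/2)))
gripper_to(.045)
snap('wrist','w1'); c=vision.get_calibration('wrist'); print(c)
for m in models.mark_of('lens_knob','wrist')[:2]: print(m['score'],m['at'],proj(c,m['at']))
for m in models.mark_of('spot','wrist')[:2]: print(m['score'],m['at'],proj(c,m['at']))
print(telemetry.current_t(),telemetry.current_ee_pos())
E
```

```text
{'fx': 430.450616293942, 'fy': 430.450616293942, 'cx': 323.80128516041754, 'cy': 239.93787449142553, 'position': array([0.48335131, 0.15828163, 0.48565176]), 'orientation': array([0.14113443, 0.96599646, 0.21437261, 0.03124585])}
0.73 [0.516, 0.0815, 0.2254] [319.30198194 248.52430391]
0.61 [0.4683, -0.0117, 0.0912] [236.23851818 269.28127992]
4.5333 [0.51836029 0.08203358 0.32999255]
```

View pics/w1.png

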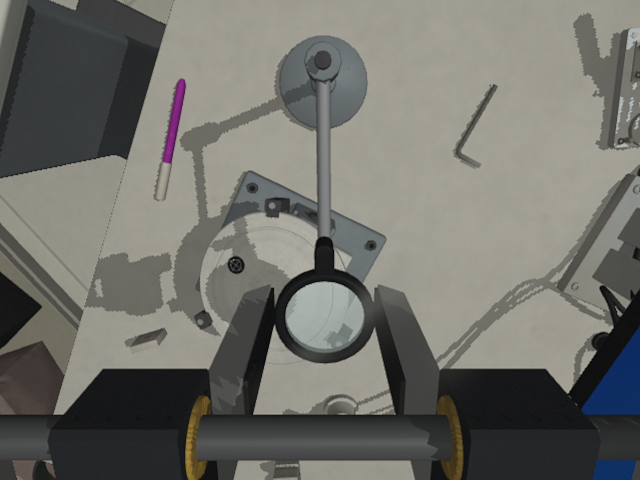

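The knob (323,250) is centred between the jaws. I'll go down and swing it.

```bash
python3 - <<'E'
from h import *
P=np.array([.471,.1835]); a0=-1.134
pos=lambda a,z:[*(P+.112*np.array([np.cos(a),np.sin(a)])),z]
print(r.move_l(pos(a0,.241),vel=.15,guard=8))
gripper_to(.03)
f0=telemetry.current_wrist_force()
for d in np.linspace(0,1.0,6)[1:]:
    print(r.move_l(pos(a0+d,.241),rot=qR(down(a0+d+np.pi/2)),vel=.12,guard=12), np.round(telemetry.current_wrist_force()-f0,2))
gripper_to(.045)
r.move_l(pos(a0+1.0,.33),vel=.25)
snap('top','top2');snap('wrist','w2');c=vision.get_calibration('top')
for t in('lens','lens_knob'):
  for m in models.mark_of(t,'top')[:2]: print(t,m['score'],m['at'],proj(c,m['at']))
print(telemetry.current_t())
E
```

```text
False
False [-0.7  -1.   -0.22]
False [-0.12  0.44 -0.03]
False [-0.83  0.28 -0.01]
False [-0.94  0.73 -2.28]
False [-0.76 -0.45 -0.61]
lens 0.76 [0.6336, 0.1481, 0.1989] [226.0012304  179.24483132]
lens_knob 0.81 [0.5814, 0.1583, 0.2248] [215.36514057 205.0226351 ]
8.6667
```

View pics/top2.png

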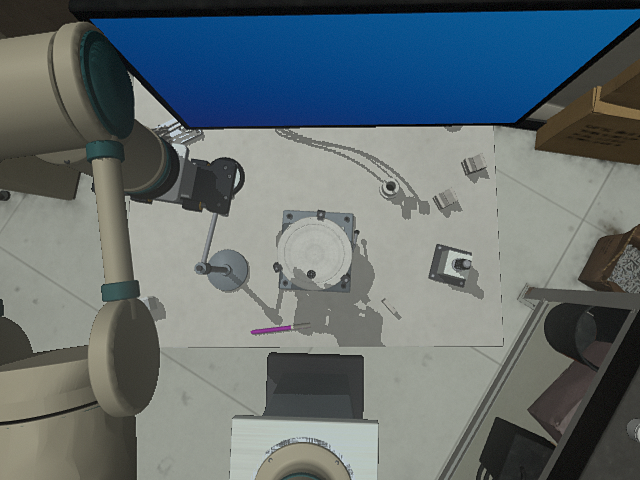

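The lens is now clear: (226,179) in the top view, about 0.2 m from the disc's centre. Next I'll take wrist views of the disc to fit its plane.

```bash
cat >> h.py <<'E'
def tool():
    return Rq(telemetry.current_tool_rot()).as_matrix(),np.array(telemetry.current_ee_pos())
def camT():
    Rt,p=tool(); c=vision.get_calibration('wrist'); return Rt.T@Rq(c['orientation']).as_matrix(), Rt.T@(np.array(c['position'])-p)
def lookat(cp,tgt,roll):
    Rc,tc=camT(); z=np.array(tgt)-cp; z/=np.linalg.norm(z)
    x=np.cross(z,[0,0,1.]);x/=np.linalg.norm(x);y=np.cross(z,x)
    M=np.column_stack([x,y,z])@R.from_euler('z',roll).as_matrix()
    Rt=M@Rc.T; return np.array(cp)-Rt@tc, Rt
E
python3 - <<'E'
from h import *
print(camT())
tgt=np.array([.508,-.013,.095])
q0=telemetry.current_joints()
for az in (-150,-120,-90,-60,180):
  for el in (35,50):
    for d in (.3,.36):
      a,e=np.radians([az,el]);cp=tgt+d*np.array([np.cos(e)*np.cos(a),np.cos(e)*np.sin(a),np.sin(e)])
      for roll in np.radians([0,90,180,270]):
        p,M=lookat(cp,tgt,roll); j=inverse_kinematics(p,qR(M))
        if j is not None: print(az,el,d,round(np.degrees(roll)),p.round(3),M[:,2].round(2),np.round(j,2),np.abs(j-np.array(q0)).max().round(2))
E
```

```text
(array([[ 9.99999991e-01, -1.30075748e-04, -3.04916852e-05],
       [ 1.33362879e-04,  9.58223262e-01,  2.86021261e-01],
       [-7.98658737e-06, -2.86021263e-01,  9.58223271e-01]]), array([ 0.00040476, -0.08338707, -0.1556589 ]))
-150 35 0.3 0 [ 0.4   -0.075  0.139] [ 0.82  0.47 -0.32] [-1.45  0.55  2.62  1.18  1.24 -1.6 ] 1.62
-150 35 0.3 90 [ 0.4   -0.034  0.168] [ 0.82  0.14 -0.55] [-1.27 -0.07  2.69  1.36  1.01  0.42] 1.69
-150 35 0.3 270 [ 0.435 -0.096  0.168] [ 0.54  0.64 -0.55] [-1.11  0.31  2.17  0.9   1.34 -2.33] 1.28
-150 35 0.36 0 [ 0.358 -0.099  0.173] [ 0.82  0.47 -0.32] [-1.62  0.41  2.55  0.96  1.35 -1.41] 1.78
-150 35 0.36 90 [ 0.358 -0.059  0.203] [ 0.82  0.14 -0.55] [-1.68 -0.23  2.61  0.97  1.33  0.55] 1.85
-150 35 0.36 270 [ 0.393 -0.12   0.202] [ 0.54  0.64 -0.55] [-1.24  0.24  2.13  0.81  1.47 -2.3 ] 1.4
-150 50 0.3 0 [ 0.414 -0.067  0.17 ] [ 0.72  0.42 -0.55] [-1.24  0.14  2.45  1.09  1.18 -0.98] 1.4
-150 50 0.3 90 [ 0.42  -0.023  0.193] [ 0.68  0.06 -0.73] [-0.65 -0.24  2.41  0.96  0.6   1.35] 2.62
-150 50 0.3 270 [ 0.455 -0.085  0.192] [ 0.39  0.56 -0.73] [-
[... 5390 characters left out ...]
80 35 0.36 270 [ 0.355 -0.048  0.202] [ 0.78  0.29 -0.55] [-1.58 -0.12  2.55  0.93  1.34 -2.27] 1.75
180 50 0.3 90 [0.427 0.022 0.193] [ 0.62 -0.29 -0.73] [ 0.27 -0.11  2.33 -1.01  0.54 -1.98] 1.08
180 50 0.3 180 [ 0.453 -0.013  0.215] [ 0.4  -0.   -0.92] [-0.27 -0.11  2.06  0.15  0.8  -1.92] 0.81
180 50 0.3 270 [ 0.426 -0.048  0.192] [ 0.62  0.29 -0.73] [-0.93 -0.09  2.31  0.93  0.98 -1.6 ] 1.1
180 50 0.36 90 [0.388 0.022 0.238] [ 0.62 -0.29 -0.73] [ 0.32 -0.25  2.28 -0.81  0.69 -2.19] 1.03
180 50 0.36 180 [ 0.415 -0.013  0.261] [ 0.4  -0.   -0.92] [-0.31 -0.22  2.02  0.15  0.95 -1.94] 0.77
180 50 0.36 270 [ 0.388 -0.048  0.238] [ 0.62  0.29 -0.73] [-1.07 -0.22  2.26  0.82  1.19 -1.53] 1.24
```

```bash
python3 - <<'E'
from h import *
import pickle
tgt=np.array([.508,-.013,.095]); out={}
def cp(az,el,d):
    a,e=np.radians([az,el]); return tgt+d*np.array([np.cos(e)*np.cos(a),np.cos(e)*np.sin(a),np.sin(e)])
for n,(az,el,d) in {'A':(-90,75,.42),'B':(-90,45,.36)}.items():
    p,M=lookat(cp(az,el,d),tgt,0); r.move_to(p,qR(M)); r.hold(.15)
    c=vision.get_calibration('wrist'); im=snap('wrist','w'+n)
    reg={}
    for t in ('spot','disc_centre'):
        print(n,t,[(x['score'],x['at'].round(4) if hasattr(x['at'],'round') else x['at'],proj(c,x['at']).round(1)) for x in models.mark_of(t,'wrist')[:1]])
    out[n]=(c,im)
c=vision.get_calibration('top');im=snap('top','top3');out['T']=(c,im)
c=vision.get_calibration('scene');im=snap('scene','scene3');out['S']=(c,im)
pickle.dump(out,open('views.pkl','wb')); print(telemetry.current_t())
E
```

```text
A spot [(0.64, [0.4676, -0.0086, 0.0883], array([282.9, 240.3]))]
A disc_centre [(0.75, [0.5052, -0.0144, 0.0974], array([320.7, 243.8]))]
B spot [(0.56, [0.4669, -0.0107, 0.0892], array([274.3, 245.7]))]
B disc_centre [(0.87, [0.5073, -0.0133, 0.0978], array([321.7, 241. ]))]
11.075
```

View pics/wA.png

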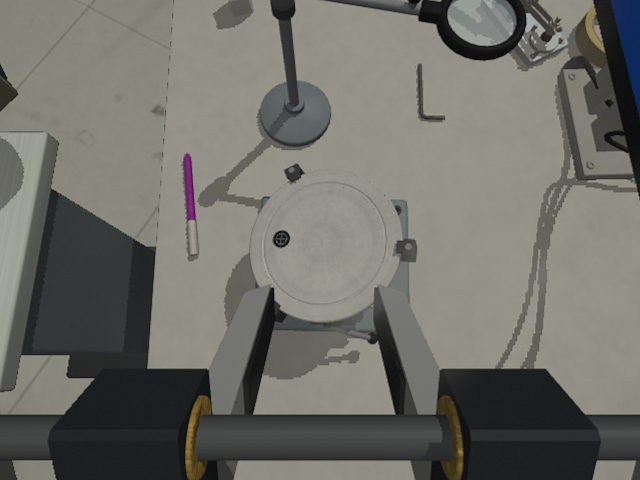

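View pics/wB.png

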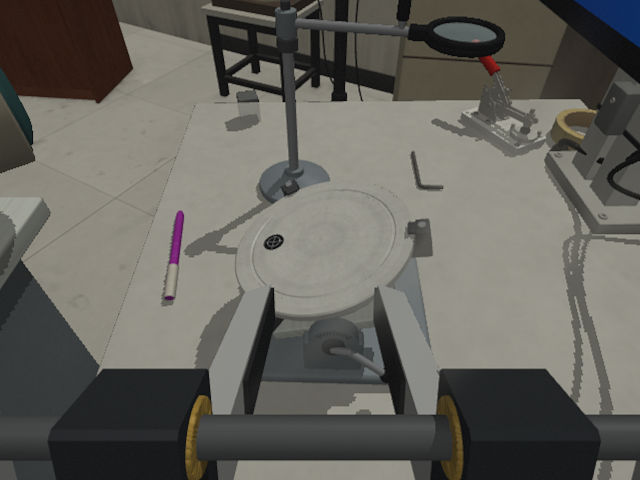

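View pics/scene3.png

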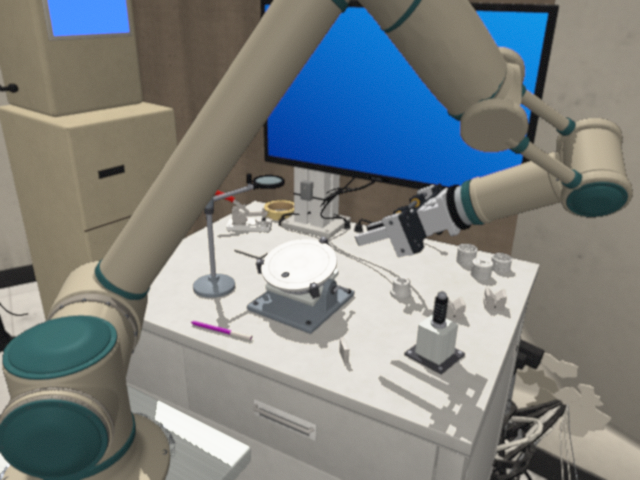

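```bash
cat > fit.py <<'E'
from h import *
import pickle
from scipy.optimize import least_squares
from scipy.ndimage import map_coordinates
out=pickle.load(open('views.pkl','rb'))
Rd=.076
def circ(p,th,rad=Rd):
    n=np.array([-np.sin(p[3])*np.cos(p[4]),-np.sin(p[3])*np.sin(p[4]),np.cos(p[3])])
    u=np.cross([0,1.,0],n);u/=np.linalg.norm(u);v=np.cross(n,u)
    return p[:3]+rad*(np.outer(np.cos(th),u)+np.outer(np.sin(th),v)),n
def pr(c,P):
    q=(P-c['position'])@Rq(c['orientation']).as_matrix(); return np.column_stack([c['fx']*q[:,0]/q[:,2]+c['cx'],c['fy']*q[:,1]/q[:,2]+c['cy']])
th=np.arange(0,2*np.pi,np.radians(3))
gr={k:cv2.GaussianBlur(im.astype(np.float32).mean(2),(0,0),1.0) for k,(c,im) in out.items()}
def edges(p,w,views):
    obs=[]
    for k in views:
        c,_=out[k]; P,n=circ(p,th); a=pr(c,P); b=pr(c,circ(p,th,Rd+.001)[0]); d=b-a; d/=np.linalg.norm(d,axis=1)[:,None]
        s=np.arange(-w,w+.01,.25)
        for i in range(len(th)):
            if k!='T' and a[i,1]>275: continue     # fingers
            xy=a[i]+s[:,None]*d[i]; pf=map_coordinates(gr[k],[xy[:,1],xy[:,0]],order=1,mode='nearest')
            g=-np.gradient(pf)/.25   # bright inside -> dark outside
            j=np.argmax(g)
            if g[j]>4 and 0<j<len(s)-1: obs.append((k,th[i],xy[j],d[i]))
    return obs
def solve(views,tie=False,p0=(.506,-.0135,.0975,.25,0.)):
    p=np.array(p0)
    for w in (7,5,3.5,3,3):
        obs=edges(p,w,views)
        T=np.array([o[1] for o in obs]);K=np.array([o[0] for o in obs]);X=np.array([o[2] for o in obs]);D=np.array([o[3] for o in obs])
        def f(p):
            P,_=circ(p,T); e=np.empty(len(T))
            for k in views:
                m=K==k; e[m]=np.sum((pr(out[k][0],P[m])-X[m])*D[m],1)
            return np.r_[e]
        sol=least_squares(f,p,loss='soft_l1',f_scale=.5); p=sol.x
    e=f(p)
    print(views,p.round(4),'n',circ(p,th)[1].round(4),{k:(int((K==k).sum()),np.abs(e[K==k]).mean().round(2)) for k in views})
    return p
if __name__=='__main__':
    for v in (['A'],['B'],['A','B'],['A','B','T']): p=solve(v)
    for k in 'AB':
        c,im=out[k]; o=cv2.resize(im[140:340,200:460,::-1],None,fx=3,fy=3,interpolation=cv2.INTER_CUBIC)
        for x in pr(c,circ(p,th)[0]): cv2.circle(o,tuple(int(v) for v in ((x-[200,140]+.5)*3)),1,(0,0,255),-1)
        cv2.imwrite(f'pics/fit{k}.png',o)
    # spot by darkness + rays
    for k in 'AB':
        c,im=out[k]; g=gr[k]; s0={'A':(281,239),'B':(274,242)}[k]
        y,x=np.mgrid[s0[1]-14:s0[1]+15,s0[0]-16:s0[0]+17]; m=g[y,x]<110
        n,lab,st,ce=cv2.connectedComponentsWithStats((g[y,x]<115).astype(np.uint8))
        i=1+np.argmax(st[1:,4]); uv=ce[i]+[s0[0]-16,s0[1]-14]
        o,d=ray(c,uv); P,n_=circ(p,th); t=np.dot(p[:3]-o,n_)/np.dot(d,n_); q=o+t*d
        print(k,uv,st[i],'spot',q.round(4),'dist',np.linalg.norm(q-p[:3]).round(4))
E
python3 fit.py
```

```text
['A'] [ 0.5071 -0.0116  0.0969  0.2507 -0.1389] n [-0.2456  0.0344  0.9687] {'A': (40, np.float64(0.53))}
['B'] [ 0.5077 -0.0102  0.0994  0.2435 -0.0619] n [-0.2407  0.0149  0.9705] {'B': (41, np.float64(0.57))}
['A', 'B'] [ 0.5068 -0.0126  0.0996  0.2722  0.0129] n [-0.2688 -0.0035  0.9632] {'A': (37, np.float64(0.33)), 'B': (39, np.float64(0.57))}
['A', 'B', 'T'] [ 0.5067 -0.0131  0.0998  0.2794  0.0196] n [-0.2757 -0.0054  0.9612] {'A': (39, np.float64(0.32)), 'B': (39, np.float64(0.64)), 'T': (113, np.float64(0.37))}
A [280.82156134 238.50929368] [  7   5  19  18 269] spot [ 0.4655 -0.0067  0.088 ] dist 0.0434
B [273.18867925 241.75471698] [  5   6  21  17 265] spot [ 0.4654 -0.0049  0.088 ] dist 0.0437
```

```bash
cd pics; python3 -c "
import cv2,numpy as np
a=cv2.imread('fitA.png');b=cv2.imread('fitB.png');cv2.imwrite('fitAB.png',cv2.resize(np.vstack([a,b]),None,fx=.5,fy=.5) if 0 else b);"
```

```text
(no output)
```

View pics/fitA.png

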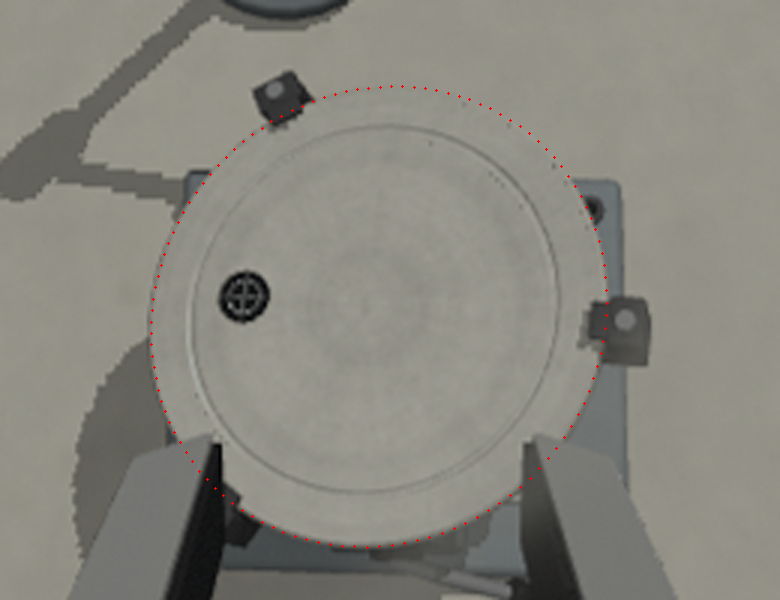

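View pics/fitB.png

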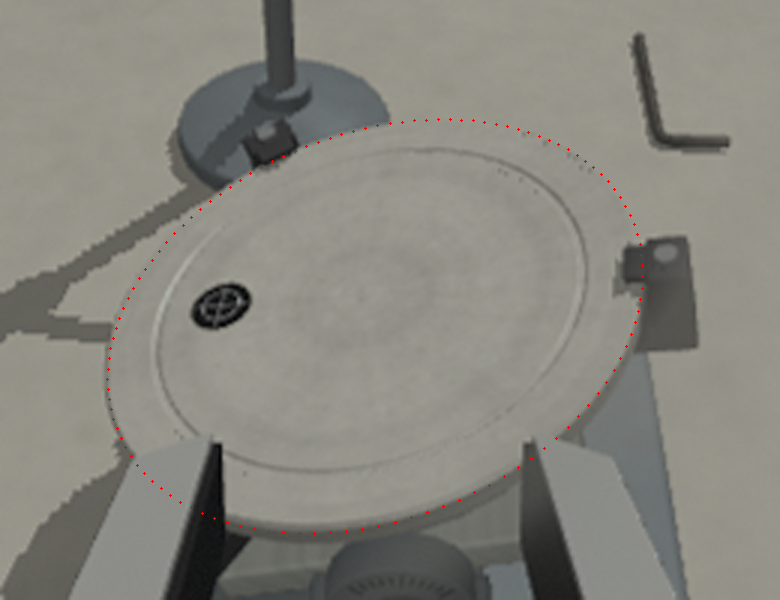

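```bash
cat > fit2.py <<'E'
from fit import *
spots={'A':np.array([280.8,238.5]),'B':np.array([273.2,241.75])}
def near(k,a): # finger mask
    if k=='T': return False
    x,y=a
    return y>280 and (x<282 or x>372)
def run(views,sig=1.5,p0=(.506,-.0135,.0985,.26,0.),verb=True,inc=True):
    nv=len(views); p=np.r_[p0,np.zeros(2*nv)]
    for w in (6,4,3,2.5,2.5):
        obs=[]
        for vi,k in enumerate(views):
            c,_=out[k]; off=p[5+2*vi:7+2*vi]; a=pr(c,circ(p,th)[0])+off; d=pr(c,circ(p,th,Rd+.001)[0])+off-a; d/=np.linalg.norm(d,axis=1)[:,None]
            s=np.arange(-w,w+.01,.25)
            for i in range(len(th)):
                if near(k,a[i]) or not(5<a[i][0]<635): continue
                xy=a[i]+s[:,None]*d[i]; pf=map_coordinates(gr[k],[xy[:,1],xy[:,0]],order=1,mode='nearest'); g=-np.gradient(pf)/.25
                j=np.argmax(g)
                if g[j]>4 and 0<j<len(s)-1: obs.append((vi,th[i],xy[j],d[i]))
        T=np.array([o[1] for o in obs]);K=np.array([o[0] for o in obs]);X=np.array([o[2] for o in obs]);D=np.array([o[3] for o in obs])
        def f(p):
            P,n=circ(p,T); e=np.empty(len(T))
            for vi,k in enumerate(views):
                m=K==vi; e[m]=np.sum((pr(out[k][0],P[m])+p[5+2*vi:7+2*vi]-X[m])*D[m],1)
            return e
        def g(p):
            e=f(p); e=np.sign(e)*np.sqrt(2*.25*(np.sqrt(1+(e/.5)**2)-1))*1
            return np.r_[e,p[5:]/sig*2]
        p=least_squares(g,p).x
    e=f(p); n=circ(p,th)[1]
    sp=[]
    for vi,k in enumerate(views):
        if k in spots:
            o,d=ray(out[k][0],spots[k]-p[5+2*vi:7+2*vi]); q=o+d*np.dot(p[:3]-o,n)/np.dot(d,n); sp.append((k,q.round(4),np.linalg.norm(q-p[:3]).round(4)))
    if verb: print(views,p[:5].round(4),'off',p[5:].round(2),'n',n.round(4),{k:(int((K==i).sum()),np.abs(e[K==i]).mean().round(2)) for i,k in enumerate(views)}); print('   ',sp)
    return p,n,sp
if __name__=='__main__':
    for v in ('A','B','T','AB','ABT','ABTS'): run(list(v))
E
python3 fit2.py
```

```text
['A'] [ 0.5067 -0.0127  0.1001  0.2834 -0.0104] off [ 0. -0.] n [-0.2796  0.0029  0.9601] {'A': (63, np.float64(0.26))}
    [('A', array([ 0.4655, -0.0067,  0.0881]), np.float64(0.0433))]
['B'] [ 0.5071 -0.0094  0.0967  0.2436  0.0228] off [-0.01  0.01] n [-0.2411 -0.0055  0.9705] {'B': (60, np.float64(0.41))}
    [('B', array([ 0.4651, -0.0031,  0.0863]), np.float64(0.0437))]
['T'] [ 0.5068 -0.0128  0.0945  0.2787 -0.1027] off [-0.  0.] n [-0.2737  0.0282  0.9614] {'T': (111, np.float64(0.22))}
    []
['A', 'B'] [ 5.071e-01 -1.190e-02  9.890e-02  2.642e-01  4.000e-04] off [-0.24  0.66  0.14 -0.52] n [-2.611e-01 -1.000e-04  9.653e-01] {'A': (63, np.float64(0.27)), 'B': (57, np.float64(0.48))}
    [('A', array([ 0.4656, -0.0059,  0.0877]), np.float64(0.0434)), ('B', array([ 0.4653, -0.0051,  0.0876]), np.float64(0.0439))]
['A', 'B', 'T'] [ 0.5071 -0.0122  0.0991  0.2682 -0.0036] off [-0.32  0.38  0.16 -0.68  0.38  0.26] n [-0.265   0.001   0.9643] {'A': (63, np.float64(0.29)), 'B': (59, np.float64(0.53)), 'T': (109, np.float64(0.29))}
    [('A', array([ 0.4657, -0.0062,  0.0877]), np.float64(0.0434)), ('B', array([ 0.4653, -0.0052,  0.0876]), np.float64(0.044))]
['A', 'B', 'T', 'S'] [ 0.5072 -0.0123  0.0992  0.27   -0.0056] off [-0.42  0.34  0.13 -0.6   0.36  0.3   0.14 -0.32] n [-0.2668  0.0015  0.9638] {'A': (63, np.float64(0.29)), 'B': (57, np.float64(0.46)), 'T': (109, np.float64(0.3)), 'S': (102, np.float64(0.46))}
    [('A', array([ 0.4658, -0.0063,  0.0877]), np.float64(0.0434)), ('B', array([ 0.4653, -0.0052,  0.0876]), np.float64(0.0441))]
```

Fits from all views agree: the tilt is about 0.268 rad towards the robot and the spot is near (0.4655, -0.006, 0.0877). Next is the probe.

```bash
python3 - <<'E'
from h import *
r.move_l([.5,-.19,.30],vel=.3) if 0 else None
M=down(-.4); r.move_to([.494,-.29,.26],qR(M)); r.hold(.1)
gripper_to(.06)
c=vision.get_calibration('wrist'); im=snap('wrist','wP'); 
for t in ('probe_grip','holder','probe'):
  for m in models.mark_of(t,'wrist')[:1]: print(t,m['score'],m['at'],proj(c,m['at']))
x,y=[int(v) for v in proj(c,[.494,-.31,.12])]; print(x,y,telemetry.current_t())
x=min(max(x,80),560);y=min(max(y,80),400)
cv2.imwrite('pics/wPz.png',cv2.resize(im[y-80:y+80,x-80:x+80,::-1],None,fx=3.5,fy=3.5,interpolation=cv2.INTER_CUBIC))
for xa in np.radians([-90,-45,0,45,90]):
    n=np.array([-.266,.001,.964]);n/=np.linalg.norm(n)
    z=-n; x=np.array([np.cos(xa),np.sin(xa),0]); x-=z*(x@z); x/=np.linalg.norm(x); Mt=np.column_stack([x,np.cross(z,x),z])
    j=inverse_kinematics(np.array([.4655,-.006,.0877])+n*(.092-.004+.006),qR(Mt)); print(np.degrees(xa),None if j is None else np.round(j,2))
E
```

```text
holder 0.56 [0.4953, -0.311, -0.0035] [333.21551064 218.77723076]
probe 0.64 [0.4943, -0.3142, 0.0044] [333.68538075 223.98629   ]
334 258 12.5417
-90.0 [-0.22 -0.03  2.04  0.08  0.86  1.31]
-45.0 [-0.22 -0.03  2.04  0.08  0.86  0.54]
0.0 [-0.22 -0.03  2.04  0.08  0.86 -0.26]
45.0 [-0.22 -0.03  2.04  0.08  0.86 -1.06]
90.0 [-0.22 -0.03  2.04  0.08  0.86 -1.83]
```

View pics/wP.png

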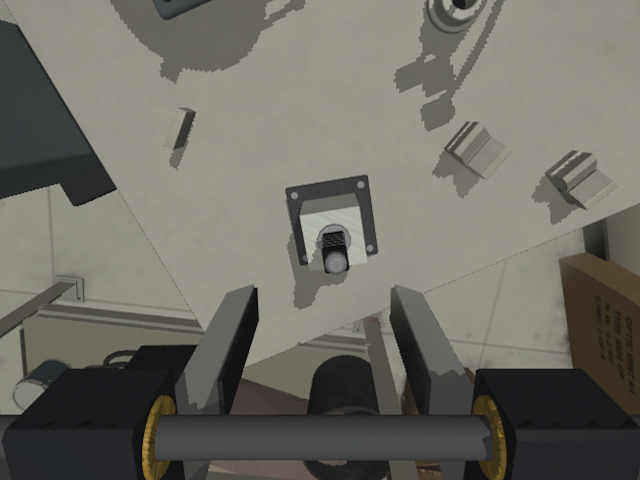

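View pics/wPz.png

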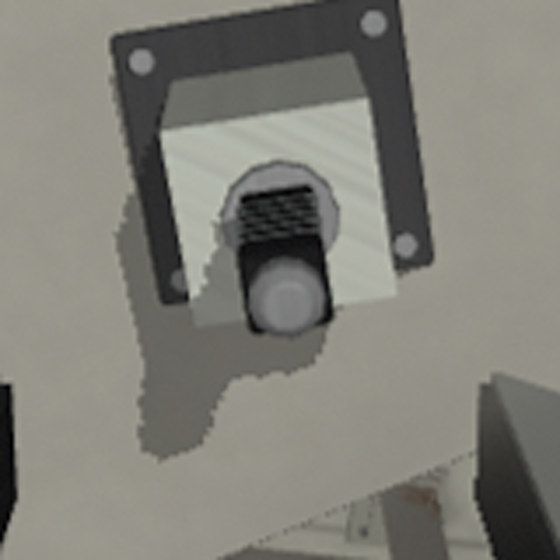

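```bash
python3 - <<'E'
from h import *
c=vision.get_calibration('wrist')
for uv,z in (((336,262.3),.131),((334+ (279-280)/3.5,258+(213-280)/3.5),.072)):
    o,d=ray(c,uv); print((o+d*(z-o[2])/d[2]).round(4))
M=down(-.265); gripper_to(.05)
p=np.array([.4945,-.3105])
r.move_to([*p,.20],qR(M)); r.hold(.1)
im=snap('wrist','wP2'); snap('scene','sP2'); c=vision.get_calibration('wrist'); print(proj(c,[*p,.131]),telemetry.current_t())
E
```

```text
[ 0.4954 -0.3092  0.131 ]
[ 0.495  -0.3094  0.072 ]
[321.00898122 267.93076658] 13.5
```

View pics/wP2.png

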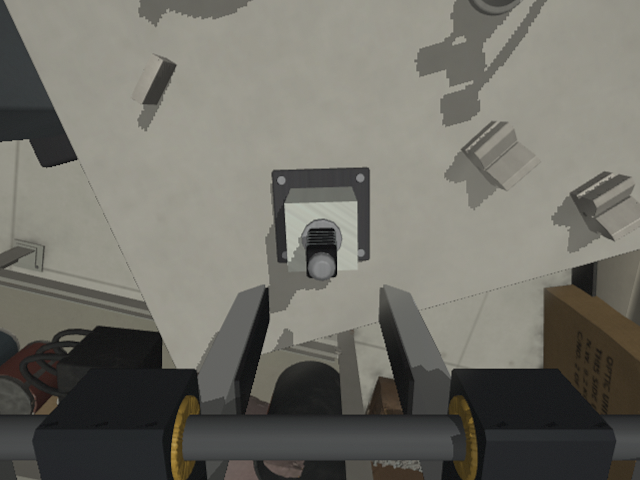

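Aligned: the button is at (321,266) and predicted at (321,268). Now grasp and lift.

```bash
python3 - <<'E'
from h import *
p=[.4950,-.3098]
print(r.move_l([*p,.106],vel=.12,guard=10))
print(gripper_to(.0,f_grip=40), telemetry.current_opening(), np.round(telemetry.current_wrist_force(),2))
r.hold(.2)
r.move_l([*p,.27],vel=.15)
r.hold(.1); print(telemetry.current_opening(), np.round(telemetry.current_wrist_force(),2))
snap('wrist','wG'); snap('scene','sG'); print(tool()[1],telemetry.current_t())
E
```

```text
False
False 0.017959932790654765 [-0.22  0.66  1.24]
0.01745723940810962 [-1.09 -0.73 -0.66]
[ 0.49474579 -0.30958963  0.2690893 ] 16.675
```

View pics/wG.png

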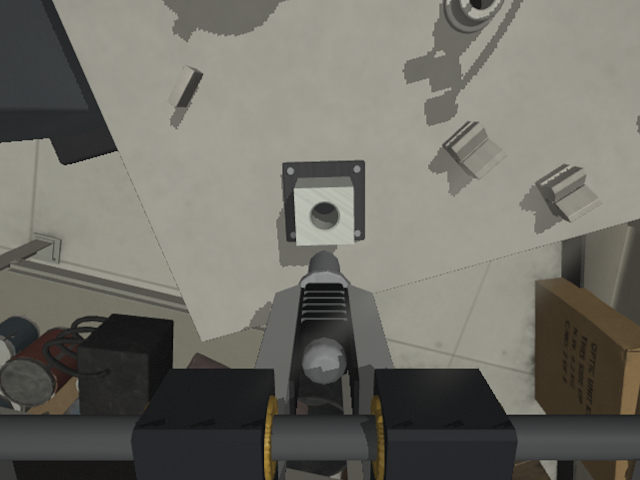

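View pics/sG.png

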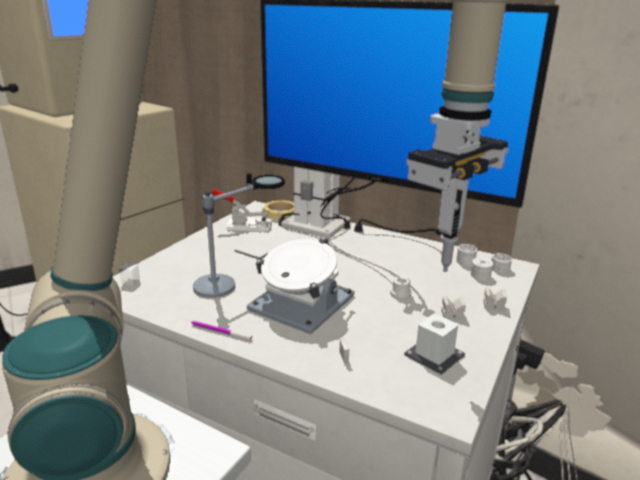

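The probe is held at 17.5 mm opening and hangs straight. The holder is empty and unmoved. Next I'll hover along the spot's normal.

```bash
cat >> h.py <<'E'
N=np.array([-.2655,.001,.964]);N/=np.linalg.norm(N)
def probeM(n=N,xa=-.265):
    z=-n; x=np.array([np.cos(xa),np.sin(xa),0]); x-=z*(x@z); x/=np.linalg.norm(x); return np.column_stack([x,np.cross(z,x),z])
def tcp_for(tip,n=N,s=.098): return np.array(tip)+n*s   # TCP 6 mm above grasp point (92 from foot)
E
python3 - <<'E'
from h import *
S=np.array([.4655,-.0060,.0877]); M=probeM()
r.move_to(tcp_for(S+.07*N),qR(M)); 
r.move_l(tcp_for(S+.03*N),vel=.1); r.hold(.3)
Rt,p=tool(); print('tip err',(p-.098*(-Rt[:,2])-(S+.03*N)).round(4), 'ang',np.degrees(np.arccos(-Rt[:,2]@N)))
c=vision.get_calibration('wrist'); im=snap('wrist','wH'); 
for nm,q in (('spot',S),('tip',S+.03*N),('barrel end',S+.042*N),('button',S+.153*N)): print(nm,proj(c,q).round(1))
for t in('spot','tip','probe_grip'): print(t,[(m['score'],m['at'],proj(c,m['at']).round()) for m in models.mark_of(t,'wrist')[:1]])
for cam in ('scene','top'):
    snap(cam,cam+'H'); c=vision.get_calibration(cam)
    for nm,q in (('spot',S),('tip',S+.03*N),('barrel end',S+.042*N),('button',S+.153*N)): print(cam,nm,proj(c,q).round(1))
    for t in('spot','tip'): print(t,[(m['score'],m['at'],proj(c,m['at']).round()) for m in models.mark_of(t,cam)[:1]])
print(telemetry.current_t(),np.round(telemetry.current_wrist_force(),2))
for n,(x,y) in {'wH':(320,240),'sceneH':(290,260),'topH':(310,270)}.items():
    i=cv2.imread(f'pics/{n}.png'); h=(110,80) if n=='wH' else (55,40); k=800//(2*h[0])
    cv2.imwrite(f'pics/{n}z.png',cv2.resize(i[y-h[1]:y+h[1],x-h[0]:x+h[0]],None,fx=k,fy=k,interpolation=cv2.INTER_CUBIC))
E
```

```text
tip err [ 0.0003 -0.0001  0.0006] ang 0.06393888710922759
spot [322.1 239.2]
tip [322. 253.]
barrel end [321.9 259.3]
button [320.9 364.5]
spot [(0.56, [0.4679, -0.0102, 0.0907], array([328., 245.]))]
tip [(0.24, [0.5098, -0.0135, 0.0959], array([387., 231.]))]
probe_grip [(0.66, [0.4323, -0.0064, 0.207], array([321., 326.]))]
scene spot [284.1 275.4]
scene tip [281.6 263.9]
scene barrel end [280.6 259.1]
scene button [270.6 211.9]
spot [(0.39, [0.4627, -0.0133, 0.0959], array([286., 273.]))]
tip []
top spot [310. 274.]
top tip [309.2 278. ]
top barrel end [308.9 279.7]
top button [305.2 297.6]
spot []
tip []
19.2167 [-0.13 -0.37  0.01]
```

View pics/wH.png

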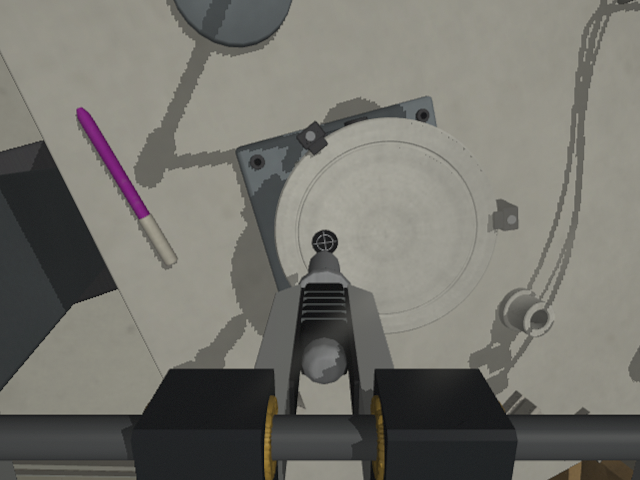

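View pics/sceneHz.png

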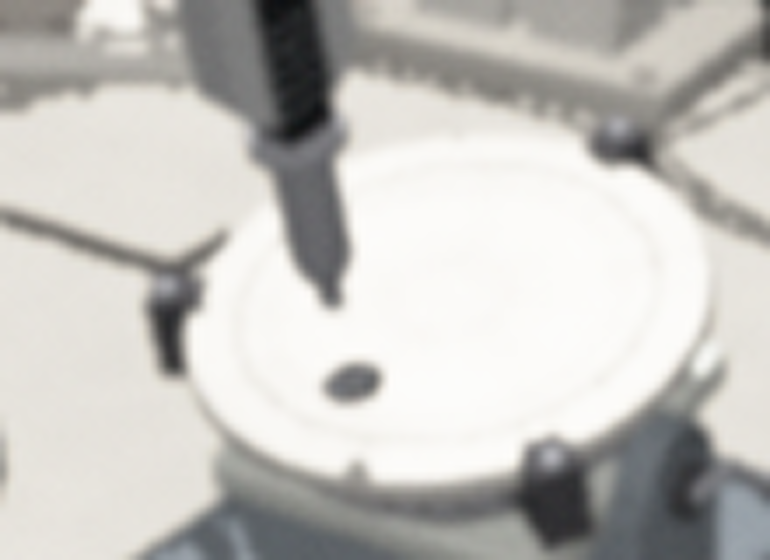

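View pics/topH.png

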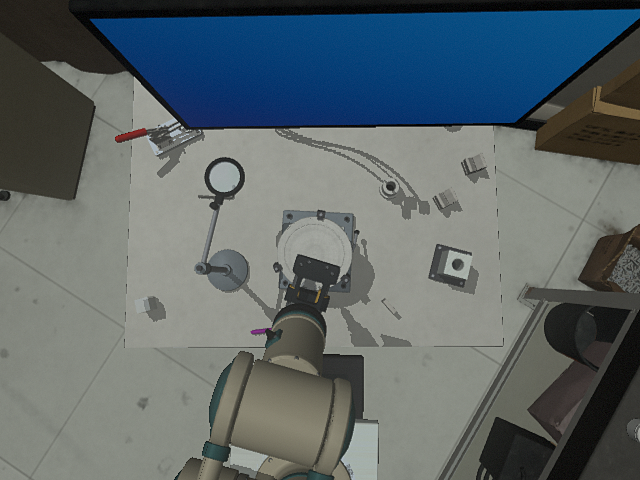

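View pics/wHz.png

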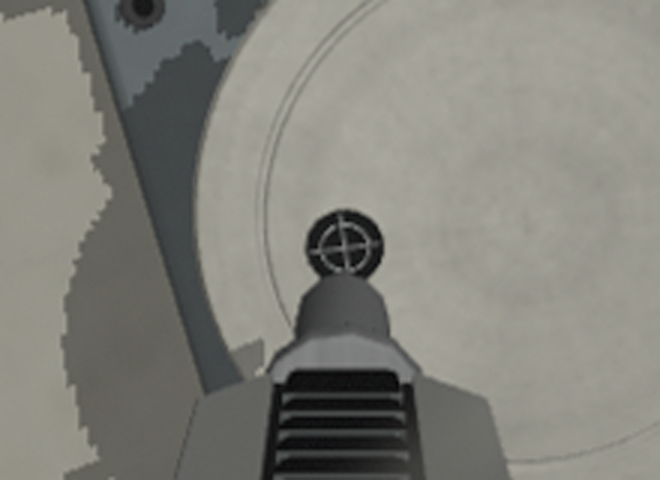

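The spot (324.7,241.7) lies on the barrel's axis at x≈324.5. The scene view's spot-to-tip offset matches the prediction within 0.3 px. I'll go closer and check the force noise.

```bash
python3 - <<'E'
from h import *
S=np.array([.4655,-.0060,.0877])
r.move_l(tcp_for(S+.006*N),vel=.06,guard=2.5); r.hold(.4)
f=[]
for i in range(10): f.append(telemetry.current_wrist_force()@N); r.hold(.05)
print(np.mean(f),np.std(f))
Rt,p=tool(); n=-Rt[:,2]; tip=p-.098*n; print('tip',tip.round(4),((tip-S)@N).round(4))
for cam,(x,y),h in (('wrist',(324,245),(50,38)),('scene',(284,268),(40,30))):
    im=snap(cam,cam+'N'); c=vision.get_calibration(cam); k=800//(2*h[0])
    cv2.imwrite(f'pics/{cam}Nz.png',cv2.resize(im[y-h[1]:y+h[1],x-h[0]:x+h[0],::-1],None,fx=k,fy=k,interpolation=cv2.INTER_CUBIC))
    print(cam,'spot',proj(c,S),'tip',proj(c,tip),'zoom',k,'org',x-h[0],y-h[1])
print(telemetry.current_t())
E
```

```text
-0.959479480057216 0.7753148450075944
tip [ 0.4639 -0.006   0.0935] 0.006
wrist spot [322.87447938 250.20285262] tip [322.88490538 253.19767477] zoom 8 org 274 207
scene spot [284.0845329  275.42681904] tip [283.60893851 273.14508119] zoom 10 org 244 238
20.7667
```

View pics/wristNz.png

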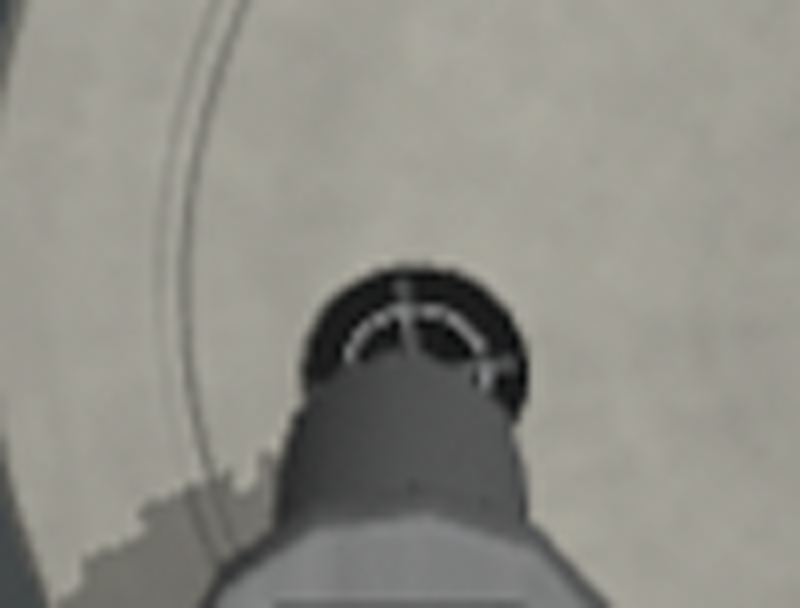

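View pics/sceneNz.png

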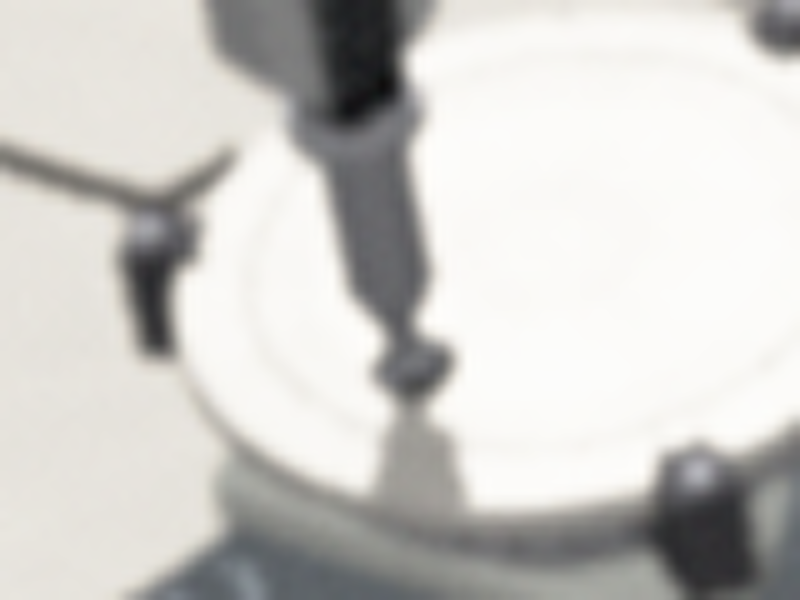

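```bash
python3 - <<'E'
from h import *
S=np.array([.4655,-.0060,.0877])
Rt,p=tool(); c=vision.get_calibration('wrist'); th=np.linspace(0,2*np.pi,73)
def ring(s,rad,off=(0,0)):
    P=[p+Rt@np.array([off[0]+rad*np.cos(t),off[1]+rad*np.sin(t),.098-s]) for t in th]; return np.array([proj(c,q) for q in P])
for n,s,ra in (('barrel end',.012,.009),('collar bot',.058,.014),('collar top',.064,.014),('button top',.123,.008)):
    g=ring(s,ra); print(n,'ymin',g[:,1].min().round(1),'ymax',g[:,1].max().round(1),'x',g[:,0].min().round(1),g[:,0].max().round(1))
print(proj(c,S+.001*Rt[:,0])-proj(c,S),proj(c,S+.001*Rt[:,1])-proj(c,S))
im=cv2.imread('pics/wristN.png'); cv2.imwrite('pics/wNb.png',cv2.resize(im[235:395,225:425],None,fx=4,fy=3.75,interpolation=cv2.INTER_CUBIC))
E
```

```text
barrel end ymin 245.1 ymax 273.7 x 307.6 338.0
collar bot ymin 263.6 ymax 316.3 x 294.1 351.1
collar top ymin 267.9 ymax 321.9 x 293.2 351.8
button top ymin 344.7 ymax 385.1 x 298.9 345.1
[ 1.57820297e+00 -2.12543719e-05] [1.09120662e-03 1.49981931e+00]
```

View pics/wNb.png

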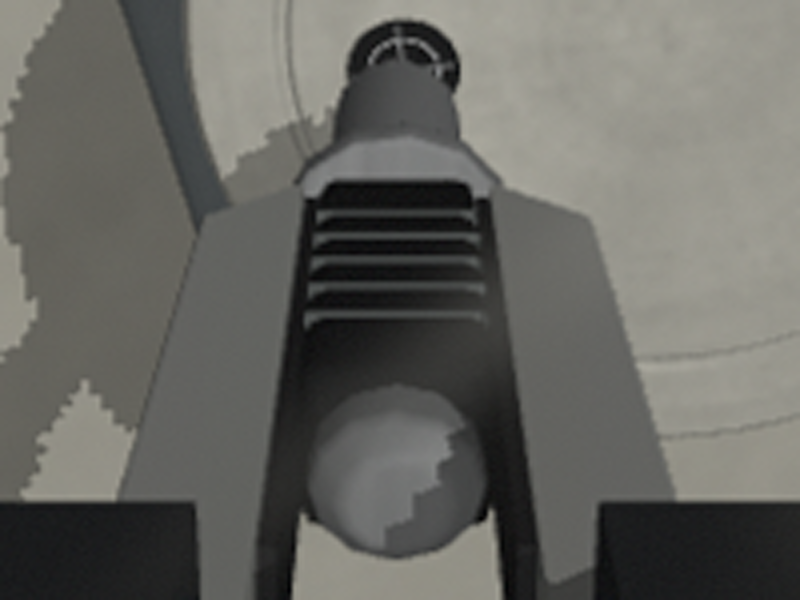

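```bash
python3 - <<'E'
from h import *
S=np.array([.4655,-.0060,.0877])
c=vision.get_calibration('scene')
for s in (0,.012,.03,.058,.061,.064,.09): print('sceneH s',s,proj(c,S+(.03+s)*N).round(2))
Rt,p=tool(); tip=p+Rt[:,2]*.098
for s in (0,.012,.035,.058,.064): print('sceneN s',s,proj(c,tip-Rt[:,2]*s).round(2))
w=vision.get_calibration('wrist')
for s,y in ((.064,-9),(.064,-14),(.058,-14),(.012,-9),(.114,-9),(.123,0)): print('wrist',s,y,proj(w,p+Rt@np.array([0,y/1000,.098-s])).round(1))
a,b=camT(); print(a.round(4),b.round(4))
for n,o,k in (('sceneH',(255,215),1),('sceneN',(255,215),1)):
    i=cv2.imread(f'pics/{n}.png')[215:290,250:310]; cv2.imwrite(f'pics/{n}y.png',cv2.resize(i,None,fx=8,fy=8,interpolation=cv2.INTER_LINEAR))
a=cv2.imread('pics/sceneHy.png');b=cv2.imread('pics/sceneNy.png')
cv2.imwrite('pics/HN.png',cv2.resize(np.hstack([a,b]),(800,500)))
E
```

```text
sceneH s 0 [281.62 263.86]
sceneH s 0.012 [280.61 259.13]
sceneH s 0.03 [279.07 251.89]
sceneH s 0.058 [276.61 240.32]
sceneH s 0.061 [276.34 239.06]
sceneH s 0.064 [276.07 237.8 ]
sceneH s 0.09 [273.69 226.62]
sceneN s 0 [283.59 273.14]
sceneN s 0.012 [282.61 268.54]
sceneN s 0.035 [280.69 259.52]
sceneN s 0.058 [278.72 250.26]
sceneN s 0.064 [278.19 247.8 ]
wrist 0.064 -9 [322.5 277.9]
wrist 0.064 -14 [322.5 267.9]
wrist 0.058 -14 [322.5 263.6]
wrist 0.012 -9 [322.8 245.1]
wrist 0.114 -9 [322.1 329.3]
wrist 0.123 0 [322.  365.2]
[[ 1.000e+00 -0.000e+00 -2.000e-04]
 [ 1.000e-04  9.582e-01  2.862e-01]
 [ 2.000e-04 -2.862e-01  9.582e-01]] [ 0.0007 -0.0843 -0.1555]
```

View pics/HN.png

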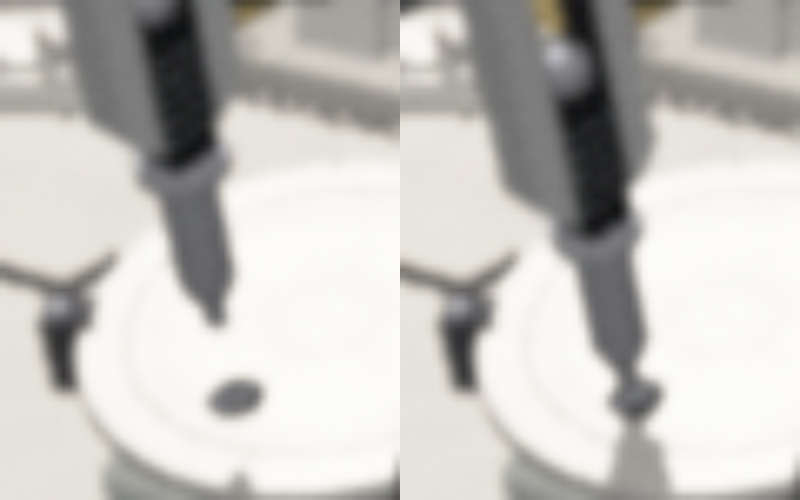

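Relative checks put the spot about 0.8 mm further along the tool's x, with the rest within about 1 mm. Now I'll make a stepped approach with averaged force readings.

```bash
cat >> h.py <<'E'
S0=np.array([.4655,-.0060,.0877]); M0=probeM(); S1=S0+.0008*M0[:,0]
def favg(k=25,dt=.02):
    f=[]
    for i in range(k): f.append(np.array(telemetry.current_wrist_force())); r.hold(dt)
    f=np.array(f); return f.mean(0),f.std(0)/np.sqrt(k)
E
python3 - <<'E'
from h import *
for g in (6,3,1,-1,-3):
    r.move_l(tcp_for(S1+g/1000*N),rot=qR(M0),vel=.03,guard=None if g==6 else 8); r.hold(.15)
    m,s=favg(); Rt,p=tool(); print(g,((p-.098*N-S1)@N*1000).round(2),'F along n',(m@N).round(2),'lat',(m@M0[:,0]).round(2),(m@M0[:,1]).round(2),'+-',(s.mean()).round(2),'op',round(telemetry.current_opening(),5),round(telemetry.current_t(),2))
    if m@N>3.2: break
E
```

```text
6 6.01 F along n -1.19 lat -0.29 0.16 +- 0.1 op 0.01742 21.58
3 3.01 F along n -1.03 lat -0.22 0.04 +- 0.12 op 0.01797 22.4
1 1.04 F along n 0.23 lat 0.45 -0.02 +- 0.1 op 0.01767 23.22
-1 -0.98 F along n 1.11 lat 0.45 -0.0 +- 0.08 op 0.01799 24.03
-3 -2.98 F along n 1.63 lat 0.28 -0.07 +- 0.1 op 0.0179 24.85
```

Contact came at a gap of about +1.9 mm, and the spring slope agrees. I'll go to g = -2.2 for about 4 mm of compression and look.

```bash
python3 - <<'E'
from h import *
r.move_l(tcp_for(S1-.0022*N),rot=qR(M0),vel=.03); r.hold(.2)
m,s=favg(60); print('F',(m@N+1.1).round(2),s.mean().round(2),m.round(2)); Rt,p=tool(); tip=S1+.0019*N
for cam,(x,y),h in (('wrist',(324,255),(50,38)),('scene',(284,268),(40,30))):
    im=snap(cam,cam+'C'); c=vision.get_calibration(cam); k=800//(2*h[0])
    cv2.imwrite(f'pics/{cam}Cz.png',cv2.resize(im[y-h[1]:y+h[1],x-h[0]:x+h[0],::-1],None,fx=k,fy=k,interpolation=cv2.INTER_CUBIC))
    for s in (0,.008,.012,.058): print(cam,s,(proj(c,p+Rt[:,2]*(.098-s))-[x-h[0],y-h[1]])*k)
for t in ('tip','spot','lens','disc_centre'): print(t,[(q['score'],q['at']) for q in models.mark_of(t,'scene')[:1]])
print(telemetry.current_t(),np.degrees(np.arccos(-Rt[:,2]@N)))
E
```

```text
F 2.62 0.07 [ 0.05 -0.13  1.59]
wrist 0 [390.5288265  289.63180292]
wrist 0.008 [390.28117965 323.16799707]
wrist 0.012 [390.15178455 340.69060792]
wrist 0.058 [388.32659818 587.85630394]
scene 0 [405.74755757 380.43759511]
scene 0.008 [399.29505636 350.07552454]
scene 0.012 [396.04649809 334.78952115]
scene 0.058 [357.58247381 153.79809147]
tip []
spot [(0.54, [0.4618, -0.0093, 0.0926])]
lens [(0.22, [0.4928, -0.3079, -0.0024])]
disc_centre [(0.59, [0.5092, -0.0098, 0.0962])]
26.6 0.0012721084077991682
```

View pics/wristCz.png

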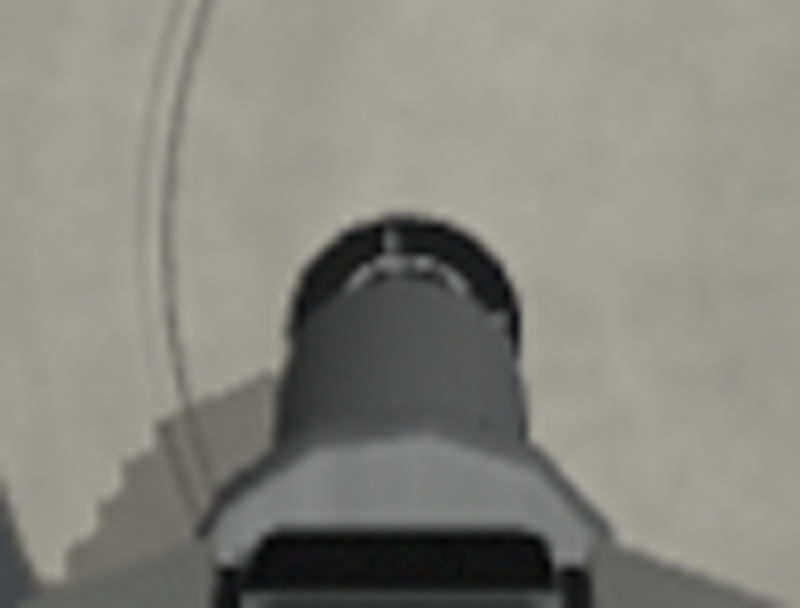

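View pics/sceneCz.png

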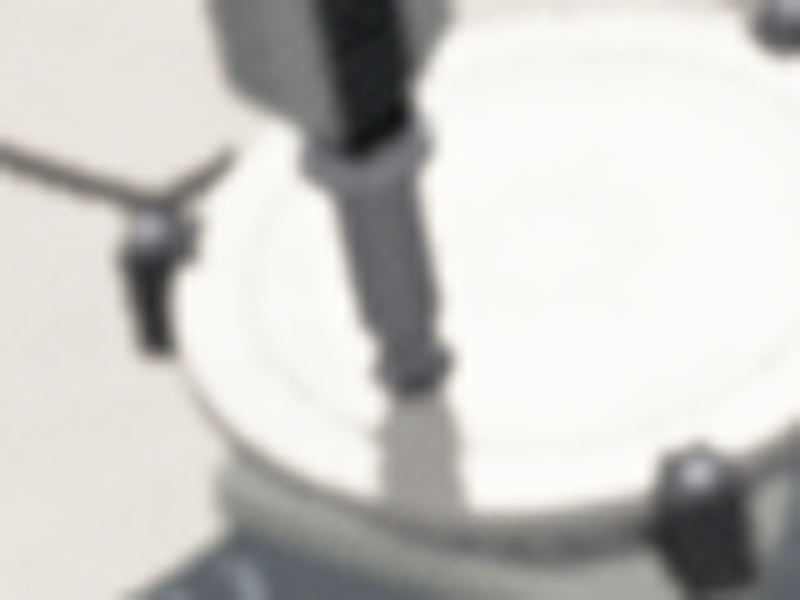

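```bash
python3 - <<'E'
from h import *
c=vision.get_calibration('scene')
i0=cv2.imread('pics/scene3.png').astype(float).mean(2); i1=cv2.imread('pics/sceneC.png').astype(float).mean(2); iN=cv2.imread('pics/sceneN.png').astype(float).mean(2);iH=cv2.imread('pics/sceneH.png').astype(float).mean(2)
# spot: weighted darkness centroid, unobstructed views
for nm,im in (('scene3',i0),('sceneH',iH)):
    y,x=np.mgrid[269:281,278:293]; w=np.clip(225-im[y,x],0,None); w[w<25]=0; print(nm,'spot',(w*x).sum()/w.sum(),(w*y).sum()/w.sum())
# barrel axis: darkness centroid per row
for nm,im in (('H',iH),('N',iN),('C',i1)):
    r0,r1={'H':(244,256),'N':(255,266),'C':(257,268)}[nm]; pts=[]
    for y in range(r0,r1):
        row=im[y,262:300]; x=np.arange(262,300)
        d=row<170
        # sub-pixel crossing of 170 both sides around the dark run
        idx=np.where(d)[0]; a,b=idx[0],idx[-1]
        xl=x[a-1]+(row[a-1]-170)/(row[a-1]-row[a]); xr=x[b]+(170-row[b])/(row[b+1]-row[b]); pts.append((y,(xl+xr)/2,xr-xl))
    pts=np.array(pts); k=np.polyfit(pts[:,0],pts[:,1],1); print(nm,'axis x at spot row 275.0:',np.polyval(k,275.0).round(2),'slope',k[0].round(3),'res',np.abs(np.polyval(k,pts[:,0])-pts[:,1]).mean().round(2),'w',pts[:,2].round(1))
p=proj(c,S1+.0019*N);a=proj(c,S1+.0519*N); print('pred contact',p,'pred slope',((p-a)[0]/(p-a)[1]).round(3))
for v in (M0[:,0],M0[:,1]): print((proj(c,S1+.001*v)-proj(c,S1)).round(2))
for nm in ('scene3','sceneH'): print(cv2.imread(f'pics/{nm}.png').mean(2)[270:280,280:292].round().astype(int)) if nm=='scene3' else 0
E
```

```text
scene3 spot 285.013775166169 274.2992967922166
sceneH spot 285.0498870666798 274.2879308651675
H axis x at spot row 275.0: 269.23 slope -0.326 res 1.51 w [ 9.8  9.3  9.2  9.2  9.1  9.   8.8  8.7  8.7 18.4 20.3 22.3]
N axis x at spot row 275.0: 296.88 slope 0.464 res 4.38 w [ 22.3 -14.9 -14.7 -14.5 -14.3 -14.  -13.8 -13.6 -13.4 -13.4   8.2]
C axis x at spot row 275.0: 276.71 slope -1.035 res 2.58 w [-14.2 -14.1 -14.  -13.7 -13.4 -13.1 -13.  -13.1   8.4   8.5   8.3]
pred contact [284.23443108 274.48876764] pred slope 0.213
[ 0.38 -0.27]
[0.34 0.21]
[[249 250 250 249 248 246 246 247 248 249 249 250]
 [249 249 246 238 226 217 214 220 233 243 248 250]
 [249 245 228 194 160 144 145 158 181 225 246 250]
 [244 224 181 139 117 112 117 118 129 192 242 250]
 [234 185 140 118 112 113 113 102 116 188 241 250]
 [228 172 127 117 112 109 110 108 139 212 245 250]
 [236 200 155 131 120 121 134 152 193 236 249 251]
 [245 232 209 186 178 180 197 220 235 247 250 251]
 [247 244 238 233 232 232 237 243 246 248 249 249]
 [243 245 245 245 246 245 245 247 247 247 248 248]]
```

```bash
python3 - <<'E'
from h import *
for nm,f,r0,r1 in (('H','sceneH',243,254),('N','sceneN',255,266),('C','sceneC',257,268)):
    im=cv2.imread(f'pics/{f}.png').astype(float).mean(2); pts=[]
    for y in range(r0,r1):
        row=im[y]; xc=int(np.argmin(row[274:290]))+274; T=175
        a=xc
        while row[a]<T: a-=1
        b=xc
        while row[b]<T: b+=1
        xl=a+(row[a]-T)/(row[a]-row[a+1]); xr=b-(row[b]-T)/(row[b]-row[b-1]); pts.append((y,(xl+xr)/2,xr-xl))
    pts=np.array(pts); k=np.polyfit(pts[:,0],pts[:,1],1); print(nm,'x at row 274.3:',np.polyval(k,274.3).round(2),'slope',k[0].round(3),'res',np.abs(np.polyval(k,pts[:,0])-pts[:,1]).mean().round(2),pts[:,2].round(1))
E
```

```text
H x at row 274.3: 285.88 slope 0.277 res 0.13 [11.3 10.   9.5  9.3  9.3  9.3  9.1  9.   8.8  8.8  9. ]
N x at row 274.3: 284.36 slope 0.212 res 0.02 [8.8 8.6 8.6 8.7 8.7 8.6 8.6 8.6 8.6 8.5 8.4]
C x at row 274.3: 284.81 slope 0.219 res 0.02 [9.1 8.8 8.6 8.6 8.7 8.7 8.6 8.5 8.6 8.6 8.5]
```

Final checks pass. The push is 2.62 N, which is half-way in, the slope of the probe's axis in the scene view matches the commanded normal, and the foot is within about 1 mm of the spot's centre. I'll take a last steadiness check and hand in.

```bash
python3 - <<'E'
from h import *
m,s=favg(30); print('F',(m@N+1.1).round(2),'op',telemetry.current_opening(),'dq',np.abs(telemetry.current_dq()).max().round(4),telemetry.current_t())
snap('top','topF')
print(r.sign_off())
E
```

```text
F 2.45 op 0.017409466616152825 dq 0.0016 27.1
the job is handed in; nothing more can be done
None
```

View pics/topF.png

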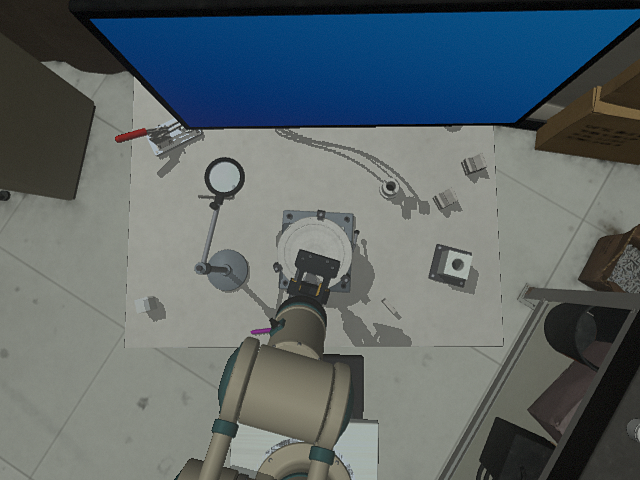

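I swung the magnifier about 1 rad aside, lifted the probe out of its holder, and handed the job in at 27 s. The arm was holding the sprung foot steady on the marked spot. In the final top view the lens is clear at (225,177), and the table, disc and other things look unmoved.

**Press:** the last two averaged readings were 2.62 N and 2.45 N, so the foot is about 3.6–4 mm in, roughly half-way. Contact came about 1.9 mm earlier than the camera fit had predicted, and I set the press depth from the measured contact.

**Squareness:** I aligned the probe to a fitted tilt of 0.268 rad. Single-view fits ranged from 0.244 to 0.283. In the scene view the probe's axis matches the commanded direction within about 0.01 rad.

**Centring:** the checks disagreed slightly. The scene view puts the probe's axis about 0.2 px (0.5 mm) from the spot's centre. The wrist view suggested an offset of 1–2 mm in the tool's y direction, depending on how the end of the barrel is modelled. I left it there because the mean offset was under 1 mm. The `tip` network found nothing usable near the spot.

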